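# Start the balance's self-calibration

## Robot

A 7-joint arm with a two-finger parallel gripper is mounted at the origin on the work surface. World frame = base frame: x ahead of the robot, y to its left, z up, the work surface at z = 0. Lengths are in m, angles in rad, forces in N, time in s.
With the tool pointing down it reaches from about 0.4 to 0.85 m from the base axis. Payload 10.4 kg.
Tool frame: the origin (TCP) lies at the very end of the fingers, on their centre line; the grasp point (between the pads) lies 19 mm behind it (manip.grip_point_offset is the z of the grasp point in the tool frame, in m); z points along the fingers, y is the direction in which the jaws open and shut (so a half turn about z gives the same grasp; the last joint's range is limited). The gripper opens to 85 mm and grips with 20 to 120 N. Pads are 22 mm wide; open, the fingers measure 114 mm over their backs; the gripper's body (76 mm by 85 mm) begins 54 mm behind the grasp point. The pads swing forward as they close: fully open they stand 13 mm farther back than shut.
Start: joints at [-1.268, 0.332, -0.065, 1.46, 0.022, 1.35, -0.088], TCP at [0.2, 0.592, 0.231] pointing down, gripper open.
Joint ranges: [-2.6, 2.6], [-0.5, 2.12], [-1.47, 1.34], [0.16, 2.42], [-1.27, 4.41], [0.06, 2.06], [-2.6, 2.6]. Speed limits (rad/s): [2.22, 2.22, 2.79, 2.79, 3.14, 3.14, 3.14].

## Interface

Orientations are given as a unit quaternion [x, y, z, w].
In Python, from workcell import manip, camera, get_calibration, hand_in gives the robot as it stands.
- The arm moves only by the shell command python3 -m pendant 'ROWS' [FORCE]. ROWS is JSON, a list of rows, each a list of 5 numbers: the shift along the tool's x, y, z in units of 40 mm (1.0 is 40 mm), then the turn about the tool's z in units of 6 degrees (1.0 is 6 degrees), then the closure, from 0 (fully open) to 1 (shut). A call has 1 to 5 rows; each row is the pose to reach, as a shift and turn from the pose commanded when the call began, along the tool's axes at that moment; what a row does not reach only later rows make up. A row lasts 1/8 s, in which the tool goes at most 62.5 mm and 10.7 degrees, less where a joint would pass 70% of its speed; a pose out of reach is approached as far as the arm can. A call with a gripper value outside its range is refused whole. The fingers move at their own pace and stop on an object; FORCE is the grip in N (left out, the last holds). Time passes only in rows, so rows that repeat a pose let the fingers close. It gives the time, the measured TCP pose, the force and the opening at its end, in the units of the state.
- manip.get_obs(): the state, without advancing time (a new reading comes with each control period).
- camera(name): name is "side" or "top" or "wrist"; returns (picture, depth): 420x560x3 uint8, red, green, blue; 420x560 float32, m along the optical axis (not along the pixel's ray), 0 where there is no reading.
- get_calibration(name): a dict with "vfov" (degrees; the focal length in pixels is half the picture's height over the tangent of half this angle, whatever the lens; pixels are square), "cx", "cy" (the principal point, pixels), "position" and "rotation" of the camera in the world. Camera axes: x right, y down, z forward; pixel columns grow to the right and rows downward; lengths in m; the calibration is good to about 2 mm. A picture is of the moment at which its call begins: read the wrist's pose just before it. get_calibration takes no time and is no camera call; for the wrist camera it gives the pose at the moment of the call.
- hand_in(): hands the job in, once; it reports no verdict.
The state is a dict: "clock": time; "joint_pos": joint angles; "joint_velocities": joint speeds; "tau": joint torques, N m; "position": TCP position; "ee_rot": TCP orientation; "ft_force": force on the tool from outside, world axes, zero at the start; "torque": the same for the moment, N m; "grip_width": opening from 0.0 (shut) to 1.0 (fully open).
Only numpy, scipy, OpenCV 4.12 (cv2) and the standard library are available. Lean on these libraries where they do the work, as an engineer would, in place of code of your own. Each camera call takes 0.05 s, during which the arm holds its last target.

## Task

Start the laboratory balance's self-calibration: tap the round power key to switch it on, then push the sliding glass cover of the draught shield fully shut by its black rib, then tap the long tare key, and last tap the calibrate key, the square key at the end of the row farthest from the power key. Touch everything lightly with the fingertips, without gripping or lifting anything; never press the other square key, never tare or calibrate while the cover is open, and leave the power key alone once it is shut. Finish with the cover still shut, all keys let go, and the things around the balance where they stood.

Things in the scene. Friction and masses are not known exactly. Their poses are not given: they have to be found in the camera images.
- balance: White precision balance, fixed, 315 deep x 224 wide mm. Origin: centre of its footprint at bench level; x points from the front (keys, towards the robot) to the back, y to the left, z up. Level key deck 50 mm high in front with four white keys in a row on a dark strip along y, then a sloping display, then the glass shield (front pane at x -48 mm, 163 mm high) round a steel pan.
- power_top (a point): Centre of the top face of the power key: round, 20 mm across, at the left end of the key row (balance frame x -130, y +84, z 57 mm when up).
- tare_top (a point): Centre of the top face of the tare key: the long bar, 18 mm in x by 48 mm in y (balance frame x -130, y +30, z 57 mm).
- mode_top (a point): Centre of the top face of the mode key, not to be pressed: square, 18 mm, between the tare and calibrate keys (balance frame x -130, y -32, z 57 mm).
- calibrate_top (a point): Centre of the top face of the calibrate key: square, 18 mm, at the right end of the row, farthest from the round key (balance frame x -130, y -84, z 57 mm).
- power (a joint): Travel of the power key in m: 0 up, 0.004 fully down. All four keys go straight down 4 mm on a spring (1.1 N to start, 4.7 N at the bottom), spring back, and register from 2.5 mm (about 3.3 N). Any push over 25 N on the balance is too hard.
- tare (a joint): Travel of the tare key in m, as for the power key.
- mode (a joint): Travel of the mode key in m, as for the power key.
- calibrate (a joint): Travel of the calibrate key in m, as for the power key.
- cover (a joint): Opening of the cover in m: 0 fully shut (against the front stop), up to 0.11 open. It slides level along the balance's x axis, opening to the back; about 1.2 N of friction, stays where it is left.
- cover_rib (a point): Top centre of the black rib across the cover: upright bar 12 mm thick in the balance's x, 90 mm long in y, standing 13 mm above its flat foot strip (24 mm wide). Moves with the cover; cover shut: balance frame x -22, y 0, z 184 mm. The cover is a dark-framed glass plate 170 x 166 mm, frame top at z 169 mm; the rib is 27 mm from its front edge.
- weight: Loose steel knob weight, 32 mm across, 54 mm high, origin under its centre; bystander beside the balance.
- bottle: Loose amber jar with black cap, 56 mm across, 100 mm high, origin under its centre; bystander.
- beaker: Loose small glass beaker, 54 mm across, 65 mm high, origin under its centre; bystander.
- spatula: Loose steel lab spatula, a 6 mm rod with flat ends, 160 mm long, lying on the bench to the right of the key deck; bystander.

How it is judged:
On the way, in this order (a step that is already met when the one before it is completed fails the run):
1. the power key is tapped (value of joint power above 0.0025 m), for 0.02 s.
2. the cover is pushed fully shut (value of joint cover below 0.004 m and value of joint power below 0.001 m), for 0.1 s.
3. the tare key is tapped with the cover shut (value of joint tare above 0.0025 m and value of joint cover below 0.005 m), for 0.02 s.
4. the calibrate key is tapped with the cover shut and the tare key let go (value of joint calibrate above 0.0025 m and value of joint tare below 0.001 m and value of joint cover below 0.005 m), for 0.02 s.
At the end, for the whole second after the job is handed in: The power key, the cover, the tare key and the calibrate key have been worked in that order; the cover is shut to within 5 mm, all keys are up again, and the weight, jar, beaker and spatula are within 20 mm of where they stood (value of joint cover below 0.005 m and value of joint each of power, tare, mode, calibrate below 0.001 m and distance of each of weight, bottle, beaker, spatula from where it was at the start of the episode below 0.02 m); the robot touches nothing.
It fails at once if the balance, a key or the cover is pushed or squeezed with more than 25 N (contact force between any of the fingers, the arm and balance above 25 N).
It fails at once if the mode key is pressed (value of joint mode above 0.002 m).
It fails at once if tare or calibrate is pressed while the cover is open (value of joint cover above 0.006 m and value of joint any of tare, calibrate above 0.0025 m).
It fails at once if the power key is pressed again once the cover is shut (value of joint cover below 0.004 m and value of joint power above 0.0025 m).
It fails at once if a thing beside the balance is lifted or shifted (distance of any of weight, bottle, beaker, spatula from where it was at the start of the episode above 0.02 m).
It also fails if it takes over 51 s, if anything falls off the work surface, if the arm or the gripper's body presses on something with over 40 N, if the wrist force passes 120 N, or if a joint passes its speed limit or range.

## Working session

There is one attempt and no reset: what is moved stays moved. The work goes in short steps, Python scripts to look and compute and a shell command to move; the robot and the scene stay as the last step left them, time stands still between calls to the robot, and variables do not carry over. Pictures are saved under pics/ and viewed, and the job is handed in when it is done.

```bash
mkdir -p pics; ls
python3 - <<'E'
from workcell import manip, camera, get_calibration
import cv2, numpy as np
o=manip.get_obs(); print({k:np.round(v,3) for k,v in o.items()}, manip.grip_point_offset)
for n in ["side","top","wrist"]:
    c=get_calibration(n); print(n,c)
    p,d=camera(n); cv2.imwrite(f"pics/{n}0.png",p[...,::-1]); np.savez(f"{n}0.npz",p=p,d=d,K=[c["vfov"],c["cx"],c["cy"]],pos=c["position"],R=c["rotation"])
E
```

```text
pics
{'clock': np.float64(0.0), 'joint_pos': array([-1.268,  0.333, -0.065,  1.461,  0.022,  1.35 , -0.088]), 'joint_velocities': array([ 0.001, -0.001,  0.   ,  0.001,  0.001, -0.001, -0.002]), 'tau': array([-0.0000e+00, -6.2543e+01,  4.9000e-02, -3.9161e+01,  1.6000e-02,
        1.0000e-02, -0.0000e+00]), 'position': array([0.2  , 0.592, 0.23 ]), 'ee_rot': array([ 0.162,  0.987, -0.001, -0.   ]), 'ft_force': array([-0.28 ,  0.08 , -0.217]), 'torque': array([-0.051, -0.02 , -0.032]), 'grip_width': np.float64(1.005)} -0.0187
side {'vfov': 42.75610371921421, 'cx': 284.42514781902855, 'cy': 212.90227429212842, 'position': array([0.51253671, 0.63108312, 0.8640642 ]), 'rotation': array([-0.02802133,  0.94323187, -0.33085609,  0.0079182 ])}
top {'vfov': 47.931551694176015, 'cx': 277.53407907458455, 'cy': 212.30871192641087, 'position': array([0.49464818, 0.03467428, 1.10773346]), 'rotation': array([ 0.71093789, -0.70203172,  0.03582063, -0.02087227])}
wrist {'vfov': 62.81742718061067, 'cx': 280.0672480185206, 'cy': 209.79162401963663, 'position': array([0.13134083, 0.61570869, 0.37343615]), 'rotation': array([0.80406751, 0.57652292, 0.08427398, 0.11829899])}
```

View pics/side0.png

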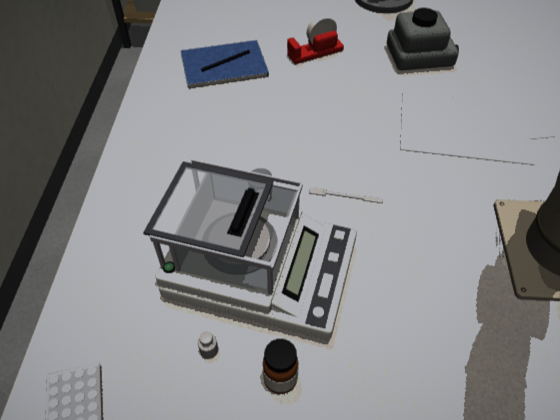

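View pics/top0.png

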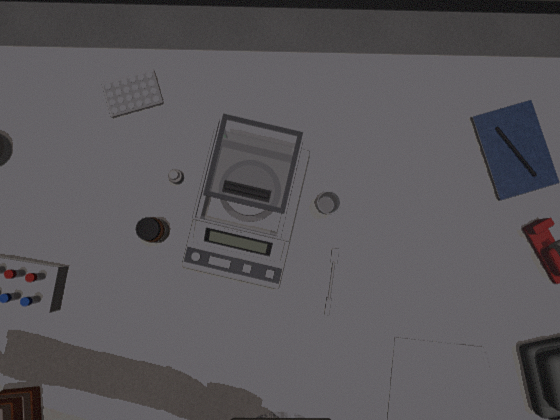

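View pics/wrist0.png

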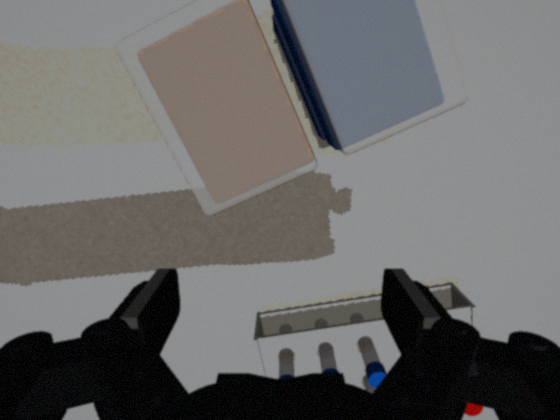

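The top view shows the balance: keys run from the round one near (195,256) to the right-end one near (270,273), and the rib is near (246,190), with the cover partly open. The side view shows the same keys from (318,312) to (337,234). Next I'll zoom in.

Run:
```python
import cv2, numpy as np
t=np.load("top0.npz")["p"][...,::-1]; s=np.load("side0.npz")["p"][...,::-1]
a=cv2.resize(t[100:300,120:350],None,fx=3,fy=3,interpolation=cv2.INTER_CUBIC); a=np.clip(a.astype(float)*2,0,255).astype(np.uint8)
cv2.imwrite("pics/t1.png",a)
cv2.imwrite("pics/s1.png",cv2.resize(s[150:350,140:390],None,fx=3,fy=3,interpolation=cv2.INTER_CUBIC))
```

```text
(no output)
```

View pics/t1.png

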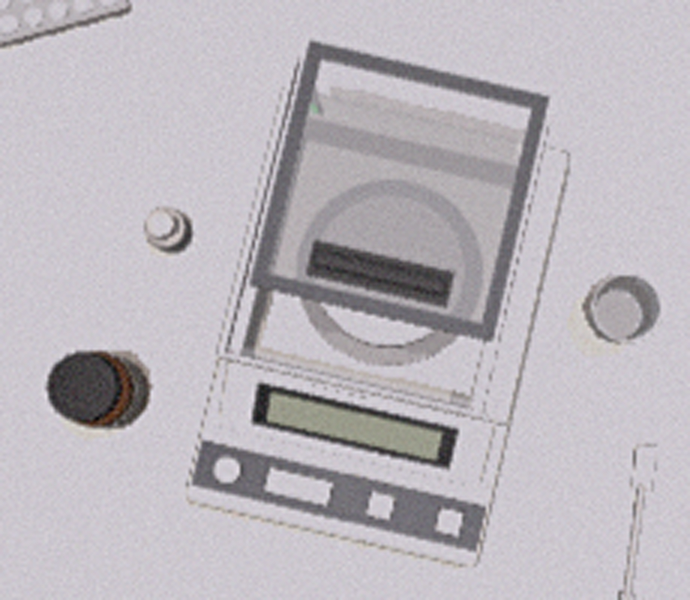

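View pics/s1.png

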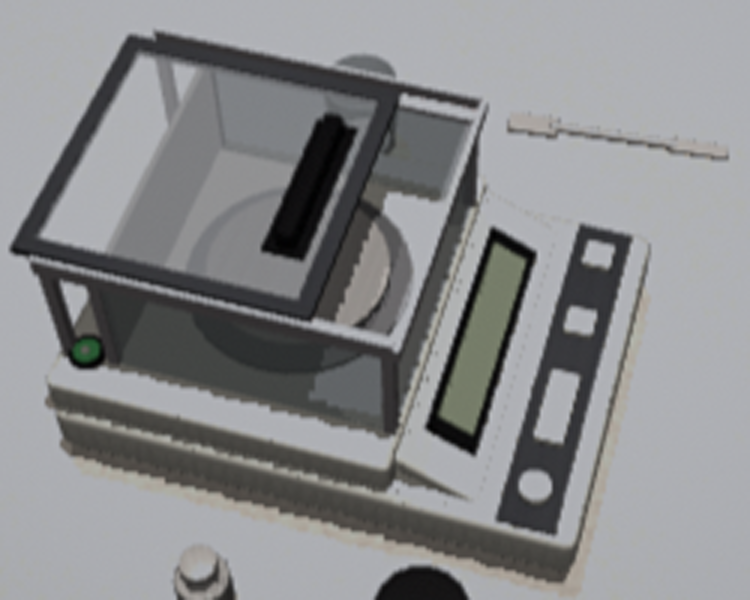

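```bash
cat > h.py <<'E'
import cv2, numpy as np
from scipy.spatial.transform import Rotation as Ro
def cam(n):
    z=np.load(n); v,cx,cy=z["K"]; f=210/np.tan(np.radians(v)/2); return f,cx,cy,z["pos"],Ro.from_quat(z["R"])
def ray(n,uv):
    f,cx,cy,p,R=cam(n); d=R.apply([(uv[0]-cx)/f,(uv[1]-cy)/f,1.]); return p,d
def plane(n,uv,z):
    p,d=ray(n,uv); return p+d*(z-p[2])/d[2]
def tri(n1,u1,n2,u2):
    p,d=ray(n1,u1);q,e=ray(n2,u2)
    t=np.linalg.lstsq(np.c_[d,-e],q-p,rcond=None)[0]; a=p+d*t[0];b=q+e*t[1]
    return (a+b)/2,np.linalg.norm(a-b)
def blobs(m,lo,hi):
    n,l,s,c=cv2.connectedComponentsWithStats(m.astype(np.uint8)); return [(c[i].round(2),s[i,4],s[i,2:4]) for i in range(1,n) if lo<s[i,4]<hi]
E
python3 - <<'E'
from h import *
for n,roi in (("top0.npz",(180,242,290,290)),("side0.npz",(300,222,360,332))):
    p=np.load(n)["p"]; g=cv2.cvtColor(p,cv2.COLOR_RGB2GRAY); x0,y0,x1,y1=roi
    r=g[y0:y1,x0:x1]; th,_=cv2.threshold(r,0,255,cv2.THRESH_OTSU); print(n,th)
    m=(r<th); print("dark",[(b[0]+[x0,y0],b[1:]) for b in blobs(m,60,5000)])
    strip=max(blobs(m,60,5000),key=lambda b:b[1])
    # holes in strip
    k=cv2.findContours(m.astype(np.uint8),cv2.RETR_CCOMP,cv2.CHAIN_APPROX_NONE)
    for c,h in zip(k[0],k[1][0]):
        if h[3]>=0 and cv2.contourArea(c)>15:
            hm=np.zeros(r.shape,np.uint8); cv2.drawContours(hm,[c],-1,1,-1); hm&=~m.astype(np.uint8)&1
            M=cv2.moments(hm,True); uv=np.array([M['m10']/M['m00']+x0,M['m01']/M['m00']+y0])
            print(uv.round(2),M['m00'],plane(n,uv,.057).round(4))
E
```

```text
top0.npz 78.0
dark [(array([248.63, 246.61]), (np.int32(429), array([64, 15], dtype=int32))), (array([233.82, 265.11]), (np.int32(1162), array([99, 37], dtype=int32)))]
[269.32 273.73] 62.0 [0.443  0.0295 0.057 ]
[246.4  268.23] 62.0 [0.4545 0.0802 0.057 ]
[219.08 261.85] 172.0 [0.4678 0.1407 0.057 ]
[195.23 256.26] 62.0 [0.4795 0.1935 0.057 ]
[263.56 245.22] 9.0 [0.5056 0.0431 0.057 ]
side0.npz 114.0
dark [(array([327.83, 277.  ]), (np.int32(1480), array([ 46, 103], dtype=int32))), (array([307.34, 251.97]), (np.int32(325), array([19, 70], dtype=int32))), (array([343.28, 285.32]), (np.int32(100), array([25, 95], dtype=int32))), (array([307.79, 329.4 ]), (np.int32(78), array([23,  6], dtype=int32)))]
[318.03 311.45] 95.0 [0.4785 0.1947 0.057 ]
[325.21 285.03] 247.0 [0.467  0.1426 0.057 ]
[333.06 256.41] 86.0 [0.4534 0.0818 0.057 ]
[339.1  234.29] 80.0 [0.4422 0.0313 0.057 ]
```

```bash
cat >> h.py <<'E'
K=np.array([[-.130,.084],[-.130,.030],[-.130,-.032],[-.130,-.084]])
W=np.array([[.4790,.1941],[.4674,.14165],[.45395,.0810],[.4426,.0304]])
def fit():
    a=K-K.mean(0);b=W-W.mean(0)
    th=np.arctan2((a[:,0]*b[:,1]-a[:,1]*b[:,0]).sum(),(a*b).sum()); R=np.array([[np.cos(th),-np.sin(th)],[np.sin(th),np.cos(th)]])
    return R,W.mean(0)-R@K.mean(0),th
E
python3 - <<'E'
from h import *
from workcell import manip
R,t,th=fit(); print(np.degrees(th),t, (K@R.T+t-W).round(4))
print("keys",(K@R.T+t).round(4))
u=[]
for n,(x0,y0,x1,y1) in (("top0.npz",(215,172,280,205)),("side0.npz",(225,185,262,238))):
    p=np.load(n)["p"]; g=cv2.cvtColor(p,cv2.COLOR_RGB2GRAY)[y0:y1,x0:x1]
    th_=40 if 'top' in n else 45
    for thr in (20,28,35,45):
        print(n,thr,[(b[0]+[x0,y0],b[1],b[2]) for b in blobs(g<thr,40,2000)])
    if 'top' in n:
        print(g[::1,30])
for z in (.171,.184):
  for n,uv in (("top0.npz",(246.5,190.5)),("side0.npz",(243,212))):
    w=plane(n,uv,z); print(z,n,w.round(4), R.T@(w[:2]-t))
o=manip.get_obs(); print(Ro.from_quat(o["ee_rot"]).as_matrix().round(3), o["clock"])
E
python3 - <<'E'
import cv2,numpy as np
t=np.load("top0.npz")["p"][165:215,200:300,::-1]; s=np.load("side0.npz")["p"][180:245,215:275,::-1]
a=cv2.resize(t,None,fx=8,fy=8,interpolation=0); a=np.clip(a.astype(float)*3,0,255).astype(np.uint8)
cv2.imwrite("pics/t2.png",a)
cv2.imwrite("pics/s2.png",np.clip(cv2.resize(s,None,fx=9,fy=9,interpolation=0).astype(float)*3,0,255))
E
```

```text
-12.53203853792636 [0.58774872 0.08406747] [[ 0.0001  0.0002]
 [-0.     -0.0001]
 [-0.      0.    ]
 [ 0.     -0.0001]]
keys [[0.4791 0.1943]
 [0.4674 0.1416]
 [0.4539 0.081 ]
 [0.4426 0.0303]]
top0.npz 20 []
top0.npz 28 []
top0.npz 35 [(array([245.18, 190.5 ]), np.int32(176), array([45, 17], dtype=int32))]
top0.npz 45 [(array([246.21, 190.57]), np.int32(503), array([48, 21], dtype=int32))]
[82 84 82 84 85 84 81 82 82 85 84 84 71 38 38 28 34 36 34 37 29 28 37 38
 50 76 85 74 54 53 57 54 58]
side0.npz 20 [(array([242.94, 212.46]), np.int32(585), array([30, 47], dtype=int32))]
side0.npz 28 [(array([242.9 , 212.51]), np.int32(609), array([30, 47], dtype=int32))]
side0.npz 35 [(array([242.88, 212.67]), np.int32(627), array([30, 47], dtype=int32))]
side0.npz 45 [(array([242.83, 212.48]), np.int32(657), array([32, 49], dtype=int32)), (array([256.55, 223.36]), np.int32(42), array([11, 28], dtype=int32))]
0.171 top0.npz [0.6129 0.0777 0.171 ] [ 0.02589662 -0.00076193]
0.171 side0.npz [0.6108 0.0798 0.171 ] [0.02344993 0.00087864]
0.184 top0.npz [0.6112 0.0771 0.184 ] [ 0.0244247  -0.00170086]
0.184 side0.npz [0.609  0.0902 0.184 ] [0.01940652 0.01057211]
[[-0.947  0.32  -0.   ]
 [ 0.32   0.947 -0.001]
 [-0.    -0.001 -1.   ]] 0.15[ WARN:0@0.092] global loadsave.cpp:1063 imwrite_ Unsupported depth image for selected encoder is fallbacked to CV_8U.
```

View pics/t2.png

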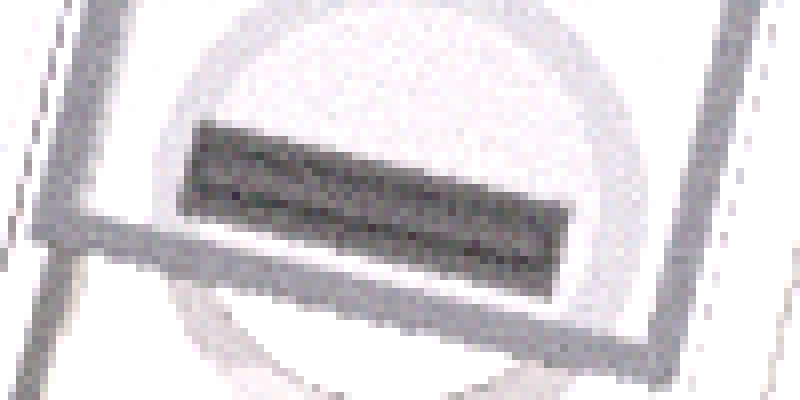

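View pics/s2.png

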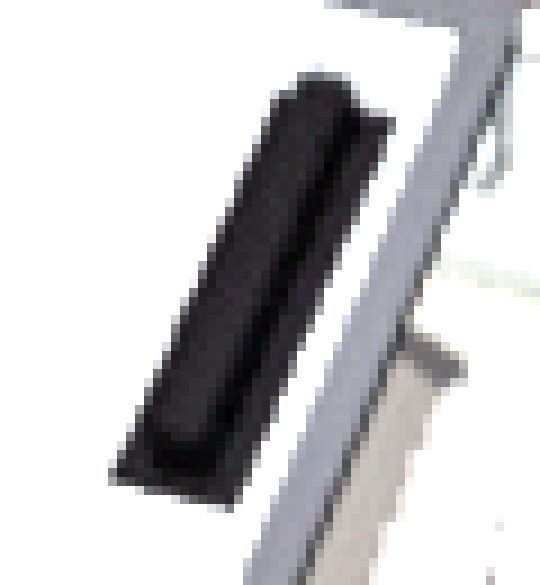

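The rib stands at balance x ≈ +24 mm, so the cover is about 46 mm open. Both views agree on the keys to about 2 mm. I'll check the bystander clearances and work out the transit.

```bash
cat >> h.py <<'E'
def go(bx,by,z,turn=True):
    from workcell import manip
    o=manip.get_obs(); M=Ro.from_quat(o["ee_rot"]).as_matrix(); R,t,th=fit(); tz=z
    w=np.r_[R@[bx,by]+t,z]; d=M.T@(w-o["position"]); 
    ang=np.degrees(np.arctan2(M[1,1],M[0,1])); 
    print("clk",round(float(o["clock"]),2),"F",o["ft_force"].round(2),"pos bal",(R.T@(o["position"][:2]-t)).round(4),o["position"][2].round(4),"grip",round(float(o["grip_width"]),2),"units",(d/.04).round(3),"turn",round(-(90+np.degrees(th)-ang)/6,3))
E
python3 - <<'E'
from h import *
R,t,th=fit()
for n,uv,z in (("bottle",(148,229),.1),("weight",(174,175),.054),("beaker",(327,202),.065)):
    w=plane("top0.npz",uv,z); print(n,w.round(3),(R.T@(w[:2]-t)).round(3))
go(-.13,.084,.16)
E
```

```text
bottle [0.537 0.288 0.1  ] [-0.094  0.188]
weight [0.66  0.246 0.054] [0.036 0.174]
beaker [ 0.603 -0.097  0.065] [ 0.054 -0.173]
clk 0.15 F [-0.88  0.15 -1.09] pos bal [-0.4887  0.4115] 0.2307 grip 1.0 units [-9.792 -7.182  1.776] turn -1.022
```

```bash
python3 -m pendant '[[-1,-0.73,0,-0.2,1],[-2.2,-1.6,0,-0.5,1],[-3.4,-2.5,0,-0.8,1],[-4.6,-3.4,0,-1.02,1],[-5.8,-4.25,0,-1.02,1]]' 20; python3 -c "from h import *; go(-.13,.084,.16)"
```

```text
clock: 0.78
position: [0.3662, 0.3549, 0.2313]
ee_rot: [0.109, 0.994, 0.0, -0.0]
ft_force: [1.3, 0.8, -0.1]
grip_width: 0.005
clk 0.78 F [ 1.27  0.78 -0.12] pos bal [-0.275   0.2163] 0.2313 grip 0.01 units [-3.626 -3.309  1.781] turn -0.0
```

```bash
python3 -m pendant '[[-1,-0.9,0,0,1],[-2.0,-1.8,0,0,1],[-3,-2.7,0.5,0,1],[-3.6,-3.3,1.2,0,1],[-3.63,-3.31,1.78,0,1]]'; python3 -m pendant '[[0,0,0,0,1],[0,0,0,0,1]]'
python3 - <<'E'
from h import *
from workcell import camera,get_calibration
go(-.13,.084,.06)
for n in ("side","top","wrist"):
    p,d=camera(n); cv2.imwrite(f"pics/{n}1.png",p[...,::-1])
E
```

```text
clock: 1.4
position: [0.4795, 0.1929, 0.1591]
ee_rot: [0.112, 0.994, -0.0, 0.0]
ft_force: [-0.7, 0.5, 1.1]
grip_width: 0.002
clock: 1.65
position: [0.4785, 0.1968, 0.161]
ee_rot: [0.109, 0.994, 0.0, 0.0]
ft_force: [0.4, 0.5, 0.6]
grip_width: -0.005
clk 1.65 F [0.43 0.51 0.56] pos bal [-0.1311  0.0863] 0.161 grip -0.01 units [-0.026 -0.059  2.525] turn 0.007
```

View pics/side1.png

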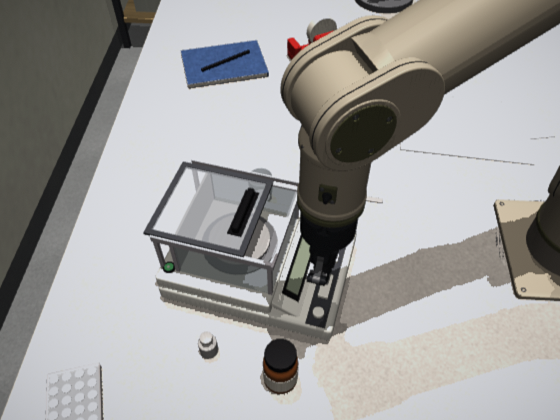

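View pics/wrist1.png

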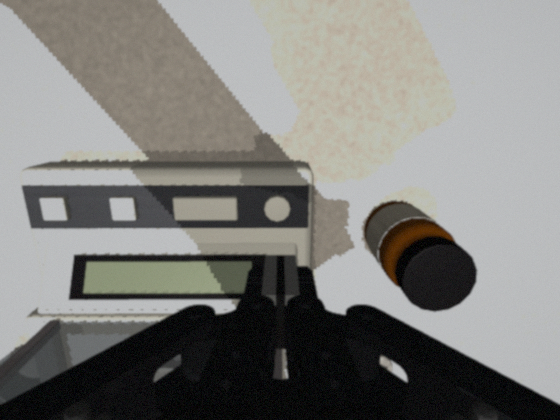

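The wrist view shows the round key at (277,209), in line with the closed fingers at column 281. The side view shows the fingers above the left part of the deck. Going down now.

```bash
python3 -m pendant '[[-0.02,-0.05,1,0,1],[-0.02,-0.05,1.8,0,1],[-0.02,-0.05,2.3,0,1],[-0.02,-0.05,2.45,0,1],[-0.02,-0.05,2.45,0,1]]'; python3 -c "from h import *; go(-.13,.084,.0535)"; python3 -m pendant '[[0,0,0,0,1]]';python3 -c "from h import *; go(-.13,.084,.0535)"
```

```text
clock: 2.42
position: [0.479, 0.1942, 0.0627]
ee_rot: [0.109, 0.994, 0.0, 0.0]
ft_force: [0.4, 0.5, 0.8]
grip_width: 0.002
clk 2.42 F [0.44 0.53 0.82] pos bal [-0.13    0.0839] 0.0627 grip 0.0 units [-0.001  0.001  0.23 ] turn -0.0
clock: 2.55
position: [0.4794, 0.1944, 0.0632]
ee_rot: [0.109, 0.994, 0.001, 0.001]
ft_force: [-0.2, -0.7, 0.3]
grip_width: -0.003
clk 2.55 F [-0.23 -0.69  0.31] pos bal [-0.1297  0.0842] 0.0632 grip -0.0 units [ 0.008 -0.004  0.243] turn -0.002
```

```bash
python3 -m pendant '[[0,0,0.1,0,1],[0,0,0.17,0,1],[0,0,0.2,0,1],[0,0,0.2,0,1]]'; python3 -m pendant '[[0,0,0.03,0,1],[0,0,0.03,0,1]]'; python3 -m pendant '[[0,0,0.02,0,1],[0,0,0.02,0,1]]'
```

```text
clock: 3.05
position: [0.479, 0.1941, 0.0543]
ee_rot: [0.109, 0.994, 0.0, 0.0]
ft_force: [0.2, 1.6, 4.1]
grip_width: -0.0
clock: 3.3
position: [0.479, 0.1942, 0.0532]
ee_rot: [0.109, 0.994, 0.0, 0.0]
ft_force: [-0.4, 0.5, 4.4]
grip_width: 0.001
clock: 3.55
position: [0.479, 0.1941, 0.0529]
ee_rot: [0.109, 0.994, 0.0, 0.0]
ft_force: [-3.5, -2.0, 12.4]
grip_width: -0.003
```

Force rose from 4 to 12 N with the tip at z 53 mm, so the power key is bottomed. Lifting and moving behind the rib.

```bash
python3 -m pendant '[[0,0,-0.5,0,1],[0,0,-1.8,0,1],[0,0,-3.2,0,1],[-0.5,-0.2,-4.2,0,1],[-1.5,-0.8,-4.3,0,1]]'; python3 -m pendant '[[-1,-0.5,0,0,1],[-2.2,-1,0,0,1],[-3.0,-1.3,0,0,1],[-3.2,-1.3,0,0,1],[-3.2,-1.3,0,0,1]]'
python3 - <<'E'
from h import *
from workcell import camera,get_calibration
go(.058,0,.19)
for n in ("side","top"):
    p,d=camera(n); cv2.imwrite(f"pics/{n}2.png",p[...,::-1])
E
```

```text
clock: 4.18
position: [0.5313, 0.1515, 0.2272]
ee_rot: [0.107, 0.994, 0.002, 0.002]
ft_force: [1.1, 0.1, -1.2]
grip_width: -0.002
clock: 4.8
position: [0.6436, 0.0716, 0.2233]
ee_rot: [0.109, 0.994, -0.0, -0.001]
ft_force: [-0.9, -0.1, 0.2]
grip_width: 0.002
clk 4.8 F [-0.91 -0.12  0.17] pos bal [ 0.0572 -0.0001] 0.2233 grip 0.0 units [-0.021  0.002  0.833] turn -0.001
```

View pics/side2.png

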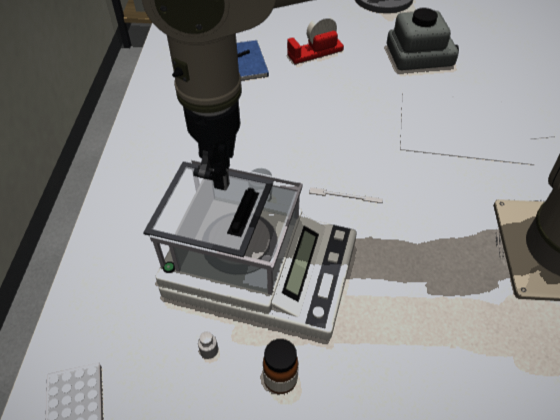

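The fingertips are behind the rib, which sits at (243,212), and still above it. Lowering next to the rib.

```bash
python3 -m pendant '[[0,0,0.5,0,1],[0,0,0.95,0,1],[0,0,1.13,0,1],[0,0,1.13,0,1]]'; python3 -c "from h import *; go(0,0,.177)"; python3 -m pendant '[[0.15,0,0,0,1],[0.3,0,0,0,1],[0.4,0,0,0,1],[0.4,0,0,0,1]]'; python3 -c "from h import *; go(0,0,.177)"
```

```text
clock: 5.4
position: [0.6436, 0.0713, 0.1785]
ee_rot: [0.109, 0.994, -0.0, -0.0]
ft_force: [-0.3, 0.4, 0.0]
grip_width: -0.0
clk 5.4 F [-0.34  0.43  0.02] pos bal [ 0.0573 -0.0003] 0.1785 grip -0.0 units [1.432 0.008 0.04 ] turn 0.001
clock: 5.9
position: [0.6282, 0.0748, 0.1792]
ee_rot: [0.109, 0.994, 0.0, 0.0]
ft_force: [-0.9, 0.2, 1.0]
grip_width: -0.001
clk 5.9 F [-0.9   0.16  0.98] pos bal [ 0.0415 -0.0003] 0.1792 grip -0.0 units [1.037 0.007 0.055] turn 0.0
```

```bash
python3 -m pendant '[[0.15,0,0.03,0,1],[0.3,0,0.03,0,1],[0.45,0,0.03,0,1],[0.6,0,0.03,0,1],[0.75,0,0.03,0,1]]'; python3 -m pendant '[[0.1,0,0,0,1],[0.15,0,0,0,1],[0.15,0,0,0,1]]'
python3 - <<'E'
from h import *
from workcell import camera,get_calibration
go(-.005,0,.177)
for n in ("side","top"):
    p,d=camera(n); cv2.imwrite(f"pics/{n}3.png",p[...,::-1])
E
```

```text
clock: 6.52
position: [0.5987, 0.081, 0.1777]
ee_rot: [0.109, 0.994, 0.0, 0.0]
ft_force: [1.4, -1.3, 1.1]
grip_width: 0.0
clock: 6.9
position: [0.593, 0.0827, 0.1776]
ee_rot: [0.109, 0.994, 0.0, -0.0]
ft_force: [0.6, 0.5, -0.5]
grip_width: -0.002
clk 6.9 F [ 0.59  0.51 -0.53] pos bal [ 0.0054 -0.0002] 0.1776 grip -0.0 units [0.26  0.006 0.015] turn -0.0
```

View pics/side3.png

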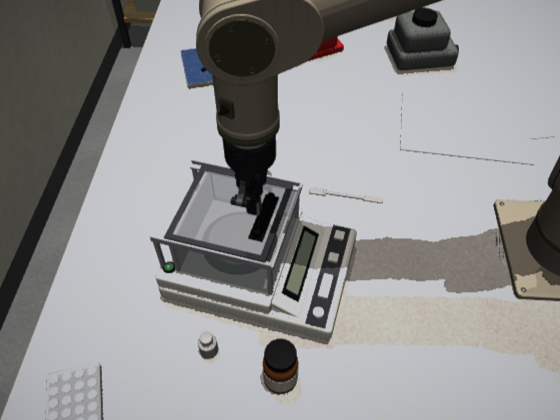

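The side view shows the cover moved forward, with its front edge near the shield's front and the rib at about (264,215). Now nudging to the stop.

```bash
python3 -m pendant '[[0.1,0,0,0,1],[0.15,0,0,0,1],[0.15,0,0,0,1]]'; python3 -m pendant '[[0.05,0,0,0,1],[0.05,0,0,0,1]]';  python3 -m pendant '[[0.04,0,0,0,1],[0.04,0,0,0,1]]'; python3 -c "from h import *; go(-.005,0,.177)"
```

```text
clock: 7.38
position: [0.5871, 0.0838, 0.1777]
ee_rot: [0.109, 0.994, 0.0, -0.0]
ft_force: [-0.6, -0.4, 0.6]
grip_width: 0.004
clock: 7.62
position: [0.5853, 0.0841, 0.1777]
ee_rot: [0.109, 0.994, 0.0, -0.0]
ft_force: [-0.2, 0.4, -1.1]
grip_width: 0.001
clock: 7.88
position: [0.5838, 0.0845, 0.1777]
ee_rot: [0.109, 0.994, 0.0, -0.0]
ft_force: [0.5, 0.6, 0.5]
grip_width: -0.007
clk 7.88 F [0.54 0.64 0.46] pos bal [-0.004  -0.0004] 0.1777 grip -0.01 units [0.025 0.011 0.018] turn -0.002
```

```bash
python3 -m pendant '[[0.03,0,0,0,1],[0.03,0,0,0,1]]'; python3 -m pendant '[[0.03,0,0,0,1],[0.03,0,0,0,1]]'; python3 -c "from h import *; go(-.005,0,.177)"
```

```text
clock: 8.12
position: [0.5826, 0.0848, 0.1777]
ee_rot: [0.109, 0.994, 0.0, -0.0]
ft_force: [0.9, -0.2, 0.1]
grip_width: -0.005
clock: 8.38
position: [0.5823, 0.0848, 0.1778]
ee_rot: [0.109, 0.994, 0.0, 0.001]
ft_force: [4.9, -0.1, -3.8]
grip_width: 0.003
clk 8.38 F [ 4.93 -0.12 -3.78] pos bal [-0.0055 -0.0005] 0.1778 grip 0.0 units [-0.012  0.012  0.02 ] turn -0.005
```

Run:
```python
from h import *
from workcell import camera,get_calibration
n="top"
c=get_calibration(n); p,d=camera(n); cv2.imwrite("pics/top4.png",np.clip(cv2.resize(p[100:300,120:350,::-1],None,fx=3,fy=3).astype(float)*2,0,255).astype(np.uint8))
n="side"; p,d=camera(n); cv2.imwrite("pics/side4.png",cv2.resize(p[150:350,140:390,::-1],None,fx=3,fy=3,interpolation=cv2.INTER_CUBIC))
```

```text
(no output)
```

View pics/side4.png

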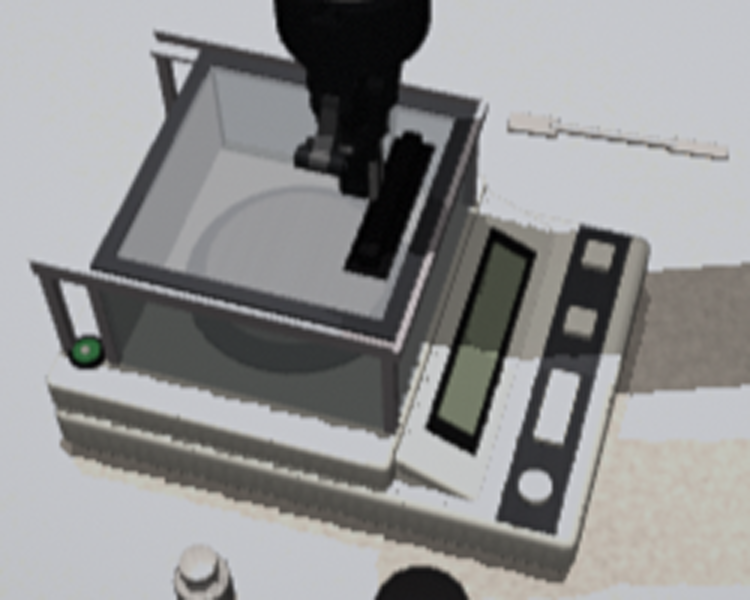

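The side view shows the cover's front frame flush with the shield front. The stop force is about 5 N and the tip is at the predicted x of −5 mm. Backing off, lifting, and checking.

```bash
python3 -m pendant '[[-0.2,0,0,0,1],[-0.3,0,-0.1,0,1],[-0.3,0,-0.6,0,1],[-0.2,0,-1.2,0,1],[0.8,0.2,-1.3,0,1]]'; python3 -m pendant '[[1.0,0.2,0,0,1],[2,0.5,0,0,1],[2.5,0.5,0,0,1],[2.5,0.5,0,0,1]]'
python3 - <<'E'
from h import *
from workcell import camera,get_calibration
go(-.13,.03,.063)
R,t,th=fit()
p,d=camera("side"); cv2.imwrite("pics/side5.png",cv2.resize(p[150:350,140:390,::-1],None,fx=3,fy=3,interpolation=cv2.INTER_CUBIC))
x0,y0,x1,y1=245,185,290,245
g=cv2.cvtColor(p,cv2.COLOR_RGB2GRAY)[y0:y1,x0:x1]
for b in blobs(g<28,40,2000):
    uv=b[0]+[x0,y0]; print(uv,b[1:],R.T@(plane("side0.npz",uv,.175)[:2]-t)); 
print("before", R.T@(plane("side0.npz",(242.9,212.5),.175)[:2]-t))
E
```

```text
clock: 9.1
position: [0.5535, 0.0985, 0.2313]
ee_rot: [0.111, 0.994, -0.0, 0.001]
ft_force: [-0.2, 1.2, -0.9]
grip_width: 0.001
clock: 9.6
position: [0.4582, 0.1415, 0.2302]
ee_rot: [0.108, 0.994, 0.0, 0.0]
ft_force: [-0.5, -0.5, 1.1]
grip_width: -0.0
clk 9.6 F [-0.48 -0.5   1.11] pos bal [-0.139  0.028] 0.2302 grip -0.0 units [-0.224  0.046  4.181] turn 0.012
[269.58 218.7 ] (np.int32(601), array([28, 48], dtype=int32)) [-0.02391019  0.0051863 ]
before [0.0220267  0.00490718]
```

View pics/side5.png

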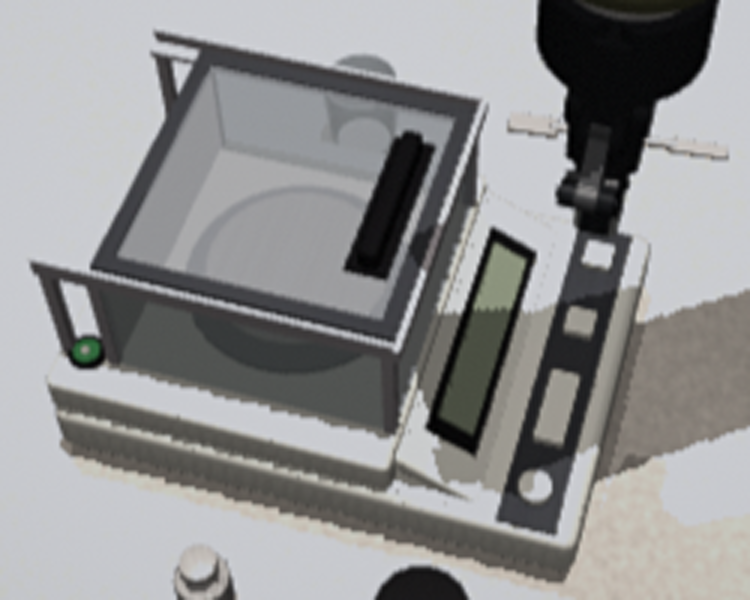

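The rib moved 46 mm to x ≈ −23 (shut is −22), so the cover is shut and the fingers are clear of it. Next is the tare key.

```bash
python3 -m pendant '[[-0.2,0.05,1.2,0,1],[-0.22,0.05,2.6,0,1],[-0.22,0.05,3.6,0,1],[-0.22,0.05,4.15,0,1],[-0.22,0.05,4.15,0,1]]'; python3 -c "from h import *; go(-.13,.03,.0540)"
```

```text
clock: 10.28
position: [0.4676, 0.1398, 0.0622]
ee_rot: [0.11, 0.994, -0.001, -0.001]
ft_force: [-0.0, 0.5, 0.9]
grip_width: -0.001
clk 10.28 F [-0.02  0.53  0.88] pos bal [-0.1293  0.0284] 0.0622 grip -0.0 units [0.016 0.041 0.206] turn -0.015
```

```bash
python3 -m pendant '[[0.0,0.02,0.1,0,1],[0.0,0.02,0.17,0,1],[0.0,0.02,0.2,0,1],[0,0.02,0.2,0,1]]'; python3 -m pendant '[[0,0,0.025,0,1],[0,0,0.025,0,1]]'; python3 -c "from h import *; go(-.13,.03,.0530)"
```

```text
clock: 10.78
position: [0.4686, 0.142, 0.0563]
ee_rot: [0.109, 0.994, 0.0, 0.001]
ft_force: [1.2, -0.1, 1.1]
grip_width: 0.004
clock: 11.02
position: [0.4685, 0.142, 0.0551]
ee_rot: [0.109, 0.994, 0.0, 0.001]
ft_force: [2.2, 0.3, 3.6]
grip_width: -0.001
clk 11.03 F [2.17 0.34 3.57] pos bal [-0.129   0.0307] 0.0551 grip -0.0 units [ 0.026 -0.018  0.052] turn -0.003
```

```bash
python3 -m pendant '[[0,0,0.03,0,1],[0,0,0.03,0,1]]'; python3 -m pendant '[[0,0,0.03,0,1],[0,0,0.03,0,1]]'; python3 -c "from h import *; go(-.13,.03,.0530)"
```

```text
clock: 11.28
position: [0.4685, 0.142, 0.0537]
ee_rot: [0.109, 0.994, 0.0, 0.0]
ft_force: [3.6, -0.6, 3.8]
grip_width: 0.001
clock: 11.52
position: [0.4685, 0.1421, 0.053]
ee_rot: [0.109, 0.994, 0.0, 0.0]
ft_force: [0.3, -0.2, 10.8]
grip_width: 0.003
clk 11.53 F [ 0.27 -0.25 10.75] pos bal [-0.129   0.0307] 0.053 grip 0.0 units [ 0.024 -0.018 -0.001] turn -0.003
```

The tare key bottomed at 10.8 N with the tip at z 53 mm. Lifting well clear over the mode key to the calibrate key.

```bash
python3 -m pendant '[[0,0,-0.5,0,1],[0,0,-1.5,0,1],[0,-0.9,-1.6,0,1],[0,-2.0,-1.6,0,1],[0.02,-2.86,-1.6,0,1]]'; python3 -m pendant '[[0,0,0,0,1],[0,0,0,0,1]]'; python3 -c "from h import *; go(-.13,-.084,.063)"
```

```text
clock: 12.15
position: [0.4406, 0.0287, 0.1155]
ee_rot: [0.11, 0.994, -0.0, -0.001]
ft_force: [-0.2, -0.9, 0.8]
grip_width: -0.002
clock: 12.4
position: [0.4418, 0.031, 0.1158]
ee_rot: [0.109, 0.994, -0.0, -0.001]
ft_force: [-0.6, -0.0, -0.5]
grip_width: -0.002
clk 12.4 F [-0.55 -0.02 -0.49] pos bal [-0.131  -0.0835] 0.1158 grip -0.0 units [-0.026 -0.012  1.321] turn 0.002
```

```bash
python3 -m pendant '[[-0.02,-0.01,0.7,0,1],[-0.02,-0.01,1.2,0,1],[-0.02,-0.01,1.3,0,1],[-0.02,-0.01,1.3,0,1]]'; python3 -m pendant '[[0,0,0.1,0,1],[0,0,0.17,0,1],[0,0,0.2,0,1],[0,0,0.2,0,1]]'; python3 -c "from h import *; go(-.13,-.084,.0530)"
```

```text
clock: 12.9
position: [0.4431, 0.0303, 0.0644]
ee_rot: [0.109, 0.994, -0.0, -0.0]
ft_force: [-0.3, 0.6, -0.9]
grip_width: 0.004
clock: 13.4
position: [0.4431, 0.0299, 0.0564]
ee_rot: [0.109, 0.994, 0.0, 0.0]
ft_force: [-1.4, -0.8, 1.1]
grip_width: 0.003
clk 13.4 F [-1.42 -0.76  1.12] pos bal [-0.1294 -0.0843] 0.0564 grip 0.0 units [0.015 0.006 0.086] turn -0.002
```

```bash
python3 -m pendant '[[0,0,0.04,0,1],[0,0,0.04,0,1]]'; python3 -m pendant '[[0,0,0.03,0,1],[0,0,0.03,0,1]]';  python3 -m pendant '[[0,0,0.025,0,1],[0,0,0.025,0,1]]'
```

```text
clock: 13.65
position: [0.4432, 0.0299, 0.0548]
ee_rot: [0.109, 0.994, 0.0, 0.0]
ft_force: [-0.6, -0.3, 2.9]
grip_width: -0.005
clock: 13.9
position: [0.4432, 0.0299, 0.0536]
ee_rot: [0.109, 0.994, 0.0, 0.0]
ft_force: [-0.5, 1.9, 4.1]
grip_width: 0.001
clock: 14.15
position: [0.4432, 0.0299, 0.053]
ee_rot: [0.109, 0.994, 0.0, 0.0]
ft_force: [-3.0, 0.3, 11.0]
grip_width: -0.003
```

The calibrate key bottomed at 11 N. Retreating and taking a final look.

```bash
python3 -m pendant '[[0,0,-0.5,0,1],[0,0,-1.5,0,1],[0,0,-2.7,0,1],[0.8,0,-3.6,0,1],[1.2,0,-3.6,0,1]]'; python3 -m pendant '[[0,0,0,0,1],[0,0,0,0,1],[0,0,0,0,1]]'
python3 - <<'E'
from h import *
from workcell import camera
R,t,th=fit(); go(-.13,-.084,.06)
p,d=camera("side"); cv2.imwrite("pics/side6.png",p[...,::-1])
q,d=camera("top"); cv2.imwrite("pics/top6.png",np.clip(q[...,::-1].astype(float)*2,0,255).astype(np.uint8))
x0,y0,x1,y1=245,185,290,245
g=cv2.cvtColor(p,cv2.COLOR_RGB2GRAY)[y0:y1,x0:x1]
for b in blobs(g<28,40,2000): print("rib",b[0]+[x0,y0],R.T@(plane("side0.npz",b[0]+[x0,y0],.175)[:2]-t))
E
```

```text
clock: 14.78
position: [0.3964, 0.0405, 0.1986]
ee_rot: [0.109, 0.994, 0.001, 0.002]
ft_force: [0.0, 0.1, -0.1]
grip_width: 0.003
clock: 15.15
position: [0.3964, 0.0399, 0.196]
ee_rot: [0.11, 0.994, -0.0, -0.0]
ft_force: [-0.2, 0.1, 0.6]
grip_width: 0.0
clk 15.15 F [-0.16  0.08  0.64] pos bal [-0.1772 -0.0847] 0.196 grip 0.0 units [-1.183  0.02   3.399] turn -0.008
rib [269.53 218.69] [-0.02382584  0.00518899]
```

View pics/side6.png

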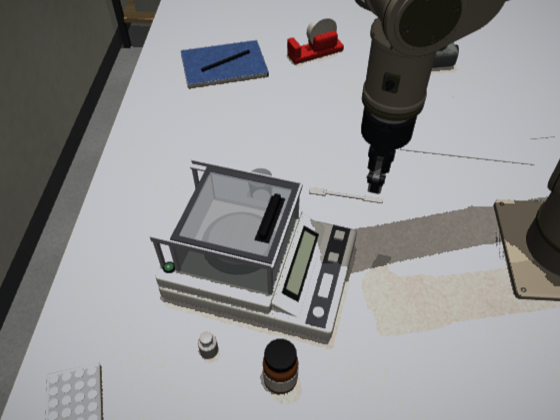

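View pics/top6.png

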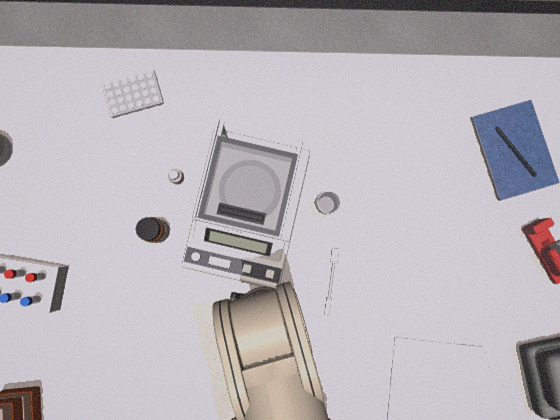

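The cover is shut, with the rib still at (269.5,218.7). The jar, weight, beaker and spatula are where they started, and the arm is clear. Handing in.

```bash
python3 -c "
from workcell import hand_in; print(hand_in())"
```

```text
the job is handed in; nothing more can be done
None
```

The self-calibration sequence is done and handed in at about 15 s on the robot's clock, well inside the 51 s limit. Handing in reports no verdict, so what follows rests on my own readings.

- **Keys:** With closed fingertips I tapped power, then tare, then calibrate. Each was pressed to its bottom, with the tip at about 53 mm and 11–12 N at the wrist, against the 25 N limit. The mode key was only passed over, about 60 mm up.
- **Cover:** I pushed it shut by the back of the rib, after power and before tare, until it met the stop at about 5 N. In the side view the rib moved 46 mm to x ≈ −24 mm, against −22 mm when shut. That difference is about the 2 mm calibration error. The same check read the same after the last key, so the cover stayed shut.
- **Surroundings:** In the last pictures the weight, jar, beaker and spatula stand where they started, judged by eye. The fingers were clear, with the wrist force near zero.
- **Disagreements:** The top and side views differed by up to 2 mm on the key positions, so I used their average. Nothing else disagreed. Whether the keys sprang fully back up could only be judged from the pictures.

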